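# Take the drill-bit caddy off the safety hooks

## Robot

A 7-joint arm with a two-finger parallel gripper is mounted at the origin on a cart in front of the work surface, level with it; the furniture and walls round the work are solid. World frame = base frame: x ahead of the robot, y to its left, z up, the work surface at z = 0. Lengths are in m, angles in rad, forces in N, time in s.
With the tool pointing down it reaches from about 0.425 to 0.925 m from the base axis. Payload 6.8 kg.
Tool frame: the origin (TCP) lies at the very end of the fingers, on their centre line; the grasp point (between the pads) lies bot.grip_point_offset behind it (bot.grip_point_offset is the distance from the TCP to the grasp point, in m); z points along the fingers, y is the line along which they close (so a half turn about z gives the same grasp; the last joint's range is limited). The gripper opens to 85 mm and grips with 20 to 120 N. Pads are 22 mm wide; open, the fingers measure 114 mm over their backs; the gripper's body (76 mm by 85 mm) begins 54 mm behind the grasp point. The pads swing forward as they close: fully open they stand 13 mm farther back than shut.
Start: joints at [1.229, 0.477, 0.022, 1.555, -0.011, 1.109, -0.083], TCP at [0.156, -0.657, 0.231] pointing down, gripper open.
Joint ranges: [-2.96, 2.96], [-0.34, 2.1], [-1.41, 1.46], [0.24, 2.44], [-1.37, 4.51], [0.17, 1.92], [-2.96, 2.96]. Speed limits (rad/s): [2.39, 2.39, 3.14, 3.14, 3.14, 3.14, 3.14].

## Interface

Orientations are given as a unit quaternion [w, x, y, z].
In Python, from station import bot, imaging gives the robot as it stands. The module is installed in compiled form; this text tells all that it offers.
- The arm moves only by the tool carry_out, never from a script. Its argument "targets" is one flat list of numbers, 5 for each row, row after row: the closure in counts, from 0 (fully open) to 255 (shut), then the shift along the world's x, y, z in mm, then the turn about the world's z in degrees. A call has 1 to 20 rows; each row shifts and turns the commanded pose from where the row before left it; what a row does not reach is not made up. A row lasts 1/10 s, in which the tool goes at most 50 mm and 8.59 degrees, less where a joint would pass 70% of its speed; a pose out of reach is approached as far as the arm can. A call is refused whole if a number of a shift passes 50 or a number of a turn 8.59, either way. A call with a gripper value outside its range is refused whole. The fingers move at their own pace and stop on an object; "newtons" is the grip in N (left out, the last holds). Time passes only in rows, so rows that do not move let the fingers close. It gives the time, the measured TCP pose, the force, the opening and the grip force at its end, in the units of the state.
- bot.get_obs(): the state, without advancing time (a new reading comes with each control period).
- imaging.read_camera(name): name is "side" or "top" or "wrist"; returns a dict with "frame" (384x512x3 uint8, red, green, blue), "fov_y" (degrees; the focal length in pixels is half the picture's height over the tangent of half this angle, whatever the lens; pixels are square), "cx", "cy" (the principal point, pixels), "k1" (the pictures are not rectified: a ray, as slopes to the right and down, at radius r is drawn at 1 + k1 r^2 times it, then the intrinsics apply), "pose" (4x4, takes a point from camera to world coordinates); the wrist camera has in their place "tool_from_camera" (4x4, takes a point from camera to tool coordinates, whose origin is the TCP and whose axes are the flange's). Camera axes: x right, y up, looking along -z (the intrinsics and any distortion apply to the point x, -y, -z); pixel columns grow to the right and rows downward; lengths in m; the calibration is good to about 2 mm. A picture is of the moment at which its call begins: read the wrist's pose just before it. There is no depth.
- bot.hand_in(): hands the job in; it is judged then, once.
The state is a dict: "t": time; "q": joint angles; "joint_vel": joint speeds; "joint_torque": joint torques, N m; "eef_pos": TCP position; "tool_rot": TCP orientation; "contact_force": force on the tool from outside, world axes, zero at the start; "torque": the same for the moment, N m; "gripper_width": opening from 0.0 (shut) to 1.0 (fully open); "grasp_force": force on a finger pad.
Only numpy, scipy, OpenCV 4.12 (cv2) and the standard library are available. Lean on these libraries where they do the work, as an engineer would, in place of code of your own. Each camera call takes 0.05 s, during which the arm holds its last target. There are 200 camera calls.

## Task

The drill-bit caddy hangs by its bail from the grey stand's twin hooks. Holding the bail's wooden grip, press the hooks' two sprung keepers back with the bail's own bar until it is clear of the hook noses, lift the caddy off so that the keepers spring shut, and set it down gently, fully seated in the pocket of the plywood rest. Keep the caddy upright throughout and leave the loose things lying about where they are.

Things in the scene. Friction and masses are not known exactly. Their poses are not given: they have to be found in the camera images.
- stand: Fixed grey stand with twin hooks. Origin on the table under the middle of the hanging bar; x points from the hooks' fronts back to the uprights, y along the bar, z up. Base plate 10 mm thick, x -48 to +108, y +-75 mm. Hook plates 8 mm thick at y = +-50, open between them up to a brace (to 98 mm high) and the uprights (to 145 mm high) at x = +76. Highest point: the hook noses, 170 mm.
- hook_seat (a point): Middle of the hanging bar's axis at rest, 150 mm above the table (built value, fixed to the stand; axes as the stand's). The bar lies on flat seats behind the hooks' fronts. The noses, 10 to 20 mm above this point, reach over it to x = +4 mm: it can rise 5 mm (raise it 2 to 3 so it does not drag), but lifts free only 10 mm farther towards +x; back stop at +24 mm. Aim for 17 mm.
- keeper_left (a joint): Sprung keeper of the hook at the stand's +y: steel tongue 5 mm thick at y = +42.5 mm, pivot 30 mm below the bar's axis, top 13 mm above it, front at x = +6 mm, just behind the bar. 0 rad: shut; grows as pressed back towards +x (about 0.3 when the bar just clears the nose, 0.5 at 17 mm). Springs shut by itself; each takes 0.8 N at the bar to start, 2 N at 17 mm.
- keeper_right (a joint): The same keeper of the other hook, at y = -42.5 mm.
- caddy_grip (a point): Centre of the wooden grip in the middle of the caddy's rigid bail, 14 mm thick (caddy x), 46 long (y), 22 high: grasp it from above across the 14 mm; 37 mm free below it. 108 mm above the caddy's underside, 3 mm above the axis of the bar, which is steel, 10 mm round, 120 mm long over its 16 mm end caps (2 mm sideways play on the hooks). The caddy hangs with its axes along the stand's.
- caddy_foot (a point): Centre of the underside of the caddy, a dark steel tin of drill bits, 45 mm above the table while it hangs. x along the tin's 80 mm, y along its 60 mm, z up; walls 35 mm high, bits up to 60 mm. Same either way round. It passes up between the hooks with 10 mm to spare each side. Mass 0.25 to 0.5 kg, centred below the grip.
- pocket (a point): Centre of the floor of the pocket in the plywood rest (fixed, 116 x 96 x 18 mm), 6 mm above the table. x along the pocket's 92 mm length, y along its 72 mm width, z up. The rim stands 12 mm above this floor.
- pliers: Red pliers lying between stand and rest, 176 mm long, 12 mm high (bystander). Origin under its middle.
- tape: Tape measure near the front edge of the table, 95 x 38 x 64 mm high (bystander). Origin under its middle.
- sander: Cork sanding block at the right, 62 x 101 x 30 mm high (bystander). Origin under its middle.
There are look-alikes about, which are no part of the job. What is shaped like the part that bears caddy_grip but yellow is not meant.

How it is judged:
By the outcome, as a careful person would: the job done as asked, in the order asked, and still so for the second after the job is handed in, with the robot touching nothing.
It also fails if it takes over 48 s, if anything falls off the work surface, if the arm or the gripper's body presses on something with over 40 N, if the wrist force passes 120 N, or if a joint passes its speed limit or range.

## Working session

There is one attempt and no reset: what is moved stays moved. The work goes in short steps, Python scripts to look and compute and a tool call to move; the robot and the scene stay as the last step left them, time stands still between calls to the robot, and variables do not carry over. Pictures are saved under pics/ and viewed, at most 10 in all, crops included, and the job is handed in when it is done.

Besides the shell and the picture viewer there is one more tool, called after ">>>" as a command line: name --argument value ..., lists and objects as JSON in quotes. carry_out: Moves the arm, as the interface text tells. Its arguments: {"type":"object","properties":{"targets":{"type":"array","items":{"type":"number"}},"newtons":{"type":"number"}},"required":["targets"]}

```bash
mkdir -p pics; python3 - <<'E'
from station import bot, imaging
import cv2,pickle
o=bot.get_obs();print({k:o[k] for k in('t','eef_pos','tool_rot','contact_force','gripper_width')},bot.grip_point_offset)
for n in('side','top'):
    d=imaging.read_camera(n);pickle.dump(d,open(n+'.pkl','wb'))
    print(n,d['fov_y'],d['cx'],d['cy'],d['k1'],d['pose'].round(3).tolist())
    cv2.imwrite(f'pics/{n}1.png',cv2.resize(d['frame'][:,:,::-1],(800,600),interpolation=cv2.INTER_CUBIC))
E
```

```text
{'t': 0.0, 'eef_pos': array([ 0.15621844, -0.65607081,  0.23033663]), 'tool_rot': array([-8.85802496e-04,  9.93174259e-01,  1.16636514e-01, -1.73849642e-04]), 'contact_force': array([-0.48887045,  0.18044541,  1.33415872]), 'gripper_width': 0.9999832399540686} 0.0187
side 54.43755915369134 252.63115982956054 191.6131756440115 -0.11101343263432559 [[-1.0, 0.028, -0.014, 0.582], [-0.024, -0.416, 0.909, 0.947], [0.019, 0.909, 0.417, 0.59], [0.0, 0.0, 0.0, 1.0]]
top 50.94924504483362 252.72571476890582 192.91327428543502 -0.07983815199002223 [[-0.03, 0.995, -0.097, 0.493], [-1.0, -0.031, -0.004, -0.102], [-0.007, 0.097, 0.995, 1.257], [0.0, 0.0, 0.0, 1.0]]
```

View pics/top1.png

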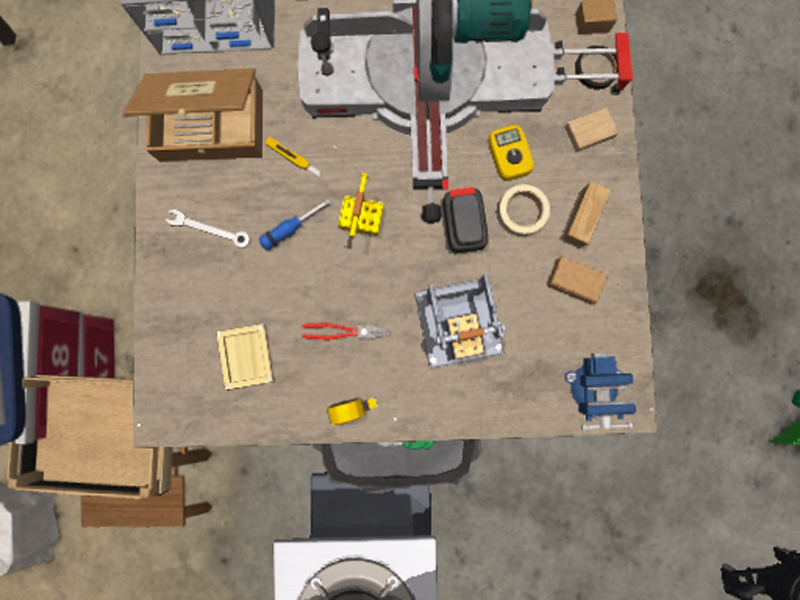

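View pics/side1.png

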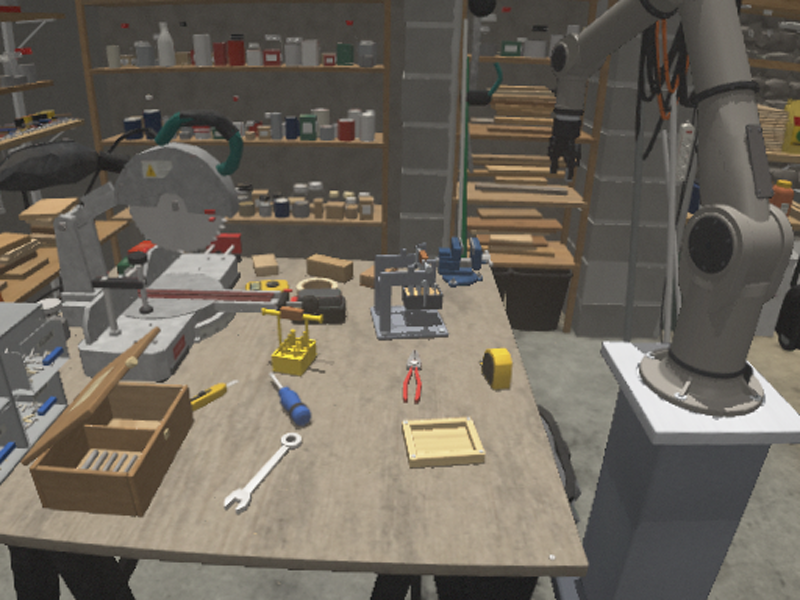

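The top view shows the stand at about (460,320), with the orange grip at (472,336), the rest at (245,356), the pliers at (345,331) and the tape at (350,410). The look-alike yellow caddy is at (360,212). Next I'll enlarge the stand and the rest.

```bash
python3 - <<'E'
import cv2,pickle,numpy as np
t=pickle.load(open('top.pkl','rb'))['frame'][:,:,::-1];s=pickle.load(open('side.pkl','rb'))['frame'][:,:,::-1]
f=lambda im,x,y,w,h,k:cv2.resize(im[y:y+h,x:x+w],None,fx=k,fy=k,interpolation=cv2.INTER_CUBIC)
a=f(t,260,170,66,70,6); b=f(t,132,200,50,56,6)   # 396x420, 300x336
c=np.zeros((420,696,3),np.uint8);c[:420,:396]=a;c[:336,396:]=b
cv2.imwrite('pics/crop1.png',c)
E
cat >h.py <<'E'
import numpy as np,pickle,cv2
from scipy.optimize import least_squares
def ray(d,u,v,pose=None):
    P=d['pose'] if pose is None else pose
    f=192/np.tan(np.radians(d['fov_y']/2)); x=(u-d['cx'])/f;y=(v-d['cy'])/f
    K=np.eye(3);p=cv2.undistortPoints(np.array([[[x,y]]],float),K,np.array([d['k1'],0,0,0.]))[0,0]
    return P[:3,3],P[:3,:3]@np.array([p[0],-p[1],-1])
def atz(d,u,v,z,pose=None):
    o,r=ray(d,u,v,pose);return o+r*(z-o[2])/r[2]
def proj(d,X,pose=None):
    P=d['pose'] if pose is None else pose
    f=192/np.tan(np.radians(d['fov_y']/2));c=(np.atleast_2d(X)-P[:3,3])@P[:3,:3]
    s=np.c_[c[:,0],-c[:,1]]/-c[:,2:];s=s*(1+d['k1']*(s**2).sum(1,keepdims=True));return s*f+[d['cx'],d['cy']]
E
```

```text
(no output)
```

View pics/crop1.png

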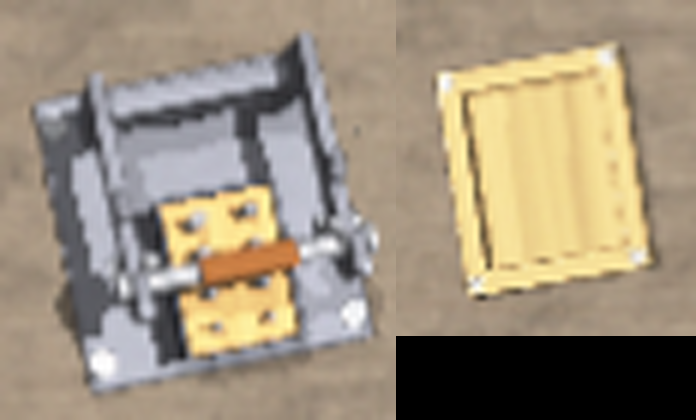

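The crop shows the stand's base corners at (98,390), (373,335) and (37,105), with the grip's top centred at (249,258). The rest's rim corners, in crop coordinates, are at (437,75), (618,43), (652,265) and (473,297).

```bash
python3 - <<'E'
from h import *
d=pickle.load(open('top.pkl','rb'))
P=lambda x,y,z,o=(260,170),s=0:atz(d,o[0]+(x-s+.5)/6-.5,o[1]+(y+.5)/6-.5,z)
fl,fr,bl=P(98,390,.01),P(373,335,.01),P(37,105,.01)
print(fl,fr,bl)
ang=lambda v:np.degrees(np.arctan2(v[1],v[0]))
print('yaw y-edge',ang(fl-fr)-90,np.linalg.norm(fl-fr),'x-edge',ang(bl-fl),np.linalg.norm(bl-fl))
yaw=np.radians((ang(fl-fr)-90+ang(bl-fl))/2);R=np.array([[np.cos(yaw),-np.sin(yaw)],[np.sin(yaw),np.cos(yaw)]])
for c,l in((fl,(-.048,.075)),(fr,(-.048,-.075)),(bl,(.108,.075))):print('origin',c[:2]-R@l)
gl,gr=P(200,267,.164),P(297,249,.164);print('grip',(gl+gr)/2,P(249,258,.164),ang(gl-gr)-90)
rc=[P(x,y,.018,(132,200),396) for x,y in((437,75),(618,43),(652,265),(473,297))]
print('rest',np.mean(rc,0),[ (round(ang(rc[i]-rc[(i+1)%4]),1),np.linalg.norm(rc[i]-rc[(i+1)%4]).round(4)) for i in range(4)])
E
```

```text
[ 0.48364531 -0.16378487  0.01      ] [ 0.50729014 -0.30646019  0.01      ] [ 0.63177974 -0.13736839  0.01      ]
yaw y-edge 9.409805906304712 0.14462131817140814 x-edge 10.111140669050789 0.15047138761348977
origin [ 0.54366524 -0.22956183]
origin [ 0.54188062 -0.22440839]
origin [ 0.53805775 -0.22959198]
grip [ 0.54211195 -0.22630947  0.164     ] [ 0.54210479 -0.22651895  0.164     ] 8.670633523389142
rest [0.51499155 0.20419553 0.018     ] [(np.float64(98.3), np.float64(0.0957)), (np.float64(8.0), np.float64(0.1155)), (np.float64(-81.4), np.float64(0.0939)), (np.float64(-171.1), np.float64(0.1159))]
```

>>> carry_out --targets '[0, 27.5, 30.7, 3.5, 6.13, 0, 27.5, 30.7, 3.5, 6.13, 0, 27.5, 30.7, 3.5, 6.13, 0, 27.5, 30.7, 3.5, 6.13, 0, 27.5, 30.7, 3.5, 6.13, 0, 27.5, 30.7, 3.5, 6.13, 0, 27.5, 30.7, 3.5, 6.13, 0, 27.5, 30.7, 3.5, 6.13, 0, 27.5, 30.7, 3.5, 6.13, 0, 27.5, 30.7, 3.5, 6.13, 0, 27.5, 30.7, 3.5, 6.13, 0, 27.5, 30.7, 3.5, 6.13, 0, 27.5, 30.7, 3.5, 6.13, 0, 27.5, 30.7, 3.5, 6.13, 0, 0, 0, 0, 0, 0, 0, 0, 0, 0, 0, 0, 0, 0, 0]'

```text
t: 1.8
eef_pos: [0.5404, -0.2281, 0.2798]
tool_rot: [-0.0, 0.649, 0.761, -0.001]
contact_force: [0.2, -0.6, -0.7]
gripper_width: 0.998
grasp_force: 0.0
```

```bash
python3 - <<'E'
from station import bot, imaging
from h import *
from scipy.spatial.transform import Rotation as Ro
o=bot.get_obs();d=imaging.read_camera('wrist')
q=o['tool_rot'];T=np.eye(4);T[:3,:3]=Ro.from_quat([q[1],q[2],q[3],q[0]]).as_matrix();T[:3,3]=o['eef_pos']
d['pose']=T@d['tool_from_camera'];pickle.dump(d,open('w1.pkl','wb'))
print(o['t'],o['eef_pos'],T[:3,1],o['q'],o['contact_force']);print(d['tool_from_camera'].round(3),d['k1'],d['fov_y'])
print(proj(d,[[.542,-.227,.164]]))
cv2.imwrite('pics/w1.png',cv2.resize(d['frame'][:,:,::-1],(800,600),interpolation=cv2.INTER_CUBIC))
E
```

```text
1.8 [ 0.54042435 -0.22805008  0.27975924] [ 0.98745564  0.15789043 -0.00140705] [ 0.67261635  0.33090878 -0.4815702   1.68939265  0.16538556  1.16294504
  0.30583104] [ 0.18876042 -0.56677847 -0.7322168 ]
[[-0.     0.944  0.329  0.086]
 [ 1.     0.    -0.     0.001]
 [-0.     0.329 -0.944 -0.142]
 [ 0.     0.     0.     1.   ]] 0.021299682692042448 61.76995814876059
[[259.32394964 191.04747346]]
```

View pics/w1.png

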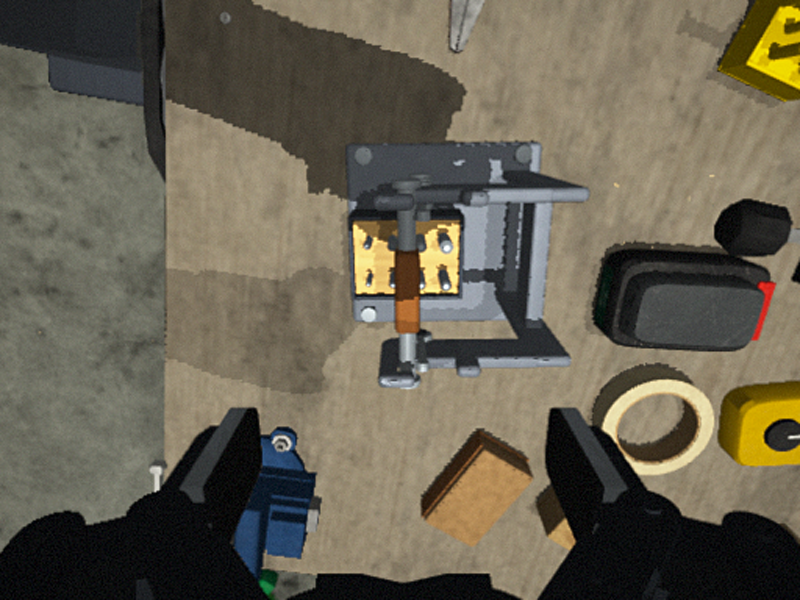

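The wrist view shows the orange grip's top face running from about (408,251) to (408,333). It is upright in the image, so the yaw matches the tool, and the stand is as expected.

```bash
python3 - <<'E'
from h import *
d=pickle.load(open('w1.pkl','rb'));k=.64
g=lambda u,v,z:atz(d,(u+.5)*k-.5,(v+.5)*k-.5,z)
a,b=g(408.5,251,.164),g(407.5,333,.164);print((a+b)/2,np.linalg.norm(a-b),np.degrees(np.arctan2(*(a-b)[[1,0]]))-90)
fl,fr=g(348,143,.01),g(346,321,.01);bl=g(541,142,.01)
for p in(fl,fr,bl):print(p)
ang=lambda v:np.degrees(np.arctan2(v[1],v[0]));print(ang(fl-fr)-90,ang(bl-fl))
y=np.radians(9.2);R=np.array([[np.cos(y),-np.sin(y)],[np.sin(y),np.cos(y)]])
for c,l in((fl,(-.048,.075)),(fr,(-.048,-.075)),(bl,(.108,.075))):print('origin',c[:2]-R@l)
E
```

```text
[ 0.54282742 -0.22363013  0.164     ] 0.04634319332627357 8.595576309028715
[ 0.48604391 -0.1581119   0.01      ]
[ 0.50231065 -0.30570479  0.01      ]
[ 0.63415729 -0.13386766  0.01      ]
6.289386483675344 9.29613828134826
origin [ 0.54541754 -0.22447283]
origin [ 0.5377021  -0.22399528]
origin [ 0.53953767 -0.22517005]
```

>>> carry_out --targets '[0, 2.3, 3.5, -20, 0, 0, 0, 0, -30, 0, 0, 0, 0, -30, 0, 0, 0, 0, -30, 0, 0, 0, 0, -20, 0, 0, 0, 0, -15, 0, 0, 0, 0, 0, 0, 120, 0, 0, 0, 0, 180, 0, 0, 0, 0, 255, 0, 0, 0, 0, 255, 0, 0, 0, 0, 255, 0, 0, 0, 0, 255, 0, 0, 0, 0, 255, 0, 0, 0, 0, 255, 0, 0, 0, 0]' --newtons 50

```text
t: 3.35
eef_pos: [0.5437, -0.2236, 0.1359]
tool_rot: [0.0, 0.648, 0.762, -0.0]
contact_force: [-2.9, 0.4, 5.8]
gripper_width: 0.154
grasp_force: 50.4
```

>>> carry_out --targets '[255, 0, 0, 1.2, 0, 255, 0, 0, 1.3, 0, 255, 0, 0, 0, 0, 255, 0, 0, 0, 0]'

```text
t: 3.75
eef_pos: [0.5431, -0.2232, 0.1372]
tool_rot: [-0.001, 0.648, 0.762, -0.0]
contact_force: [-1.0, -0.3, -4.5]
gripper_width: 0.154
grasp_force: 48.9
```

>>> carry_out --targets '[255, 2, 0.3, 0.4, 0, 255, 2, 0.3, 0.3, 0, 255, 2, 0.3, 0, 0, 255, 2, 0.3, 0, 0, 255, 2, 0.3, 0, 0, 255, 2, 0.3, 0, 0, 255, 2, 0.3, 0, 0, 255, 2, 0.4, 0, 0, 255, 1, 0.2, 0, 0, 255, 0, 0, 0, 0, 255, 0, 0, 0, 0]'

```text
t: 4.85
eef_pos: [0.5608, -0.2207, 0.1387]
tool_rot: [0.0, 0.648, 0.762, 0.0]
contact_force: [-4.0, -0.2, -3.6]
gripper_width: 0.156
grasp_force: 49.1
```

```bash
python3 - <<'E'
from station import bot, imaging
from h import *
o=bot.get_obs();print(o['t'],o['eef_pos'],o['contact_force'],o['torque'])
d=imaging.read_camera('wrist');e=imaging.read_camera('side');o=bot.get_obs();print(o['eef_pos'],o['contact_force'])
a=cv2.resize(d['frame'][100:300,200:400],(400,400),interpolation=3)
b=cv2.resize(e['frame'][140:220,225:305],(400,400),interpolation=3)
cv2.imwrite('pics/k1.png',np.hstack([a,b])[:,:,::-1])
E
```

```text
4.85 [ 0.56078994 -0.22072634  0.13865005] [-3.98007504 -0.21489953 -3.60717673] [-0.10919345  0.83683887 -0.07501278]
[ 0.56076741 -0.22073602  0.13865267] [-4.05376447 -0.98798706 -2.5645849 ]
```

View pics/k1.png

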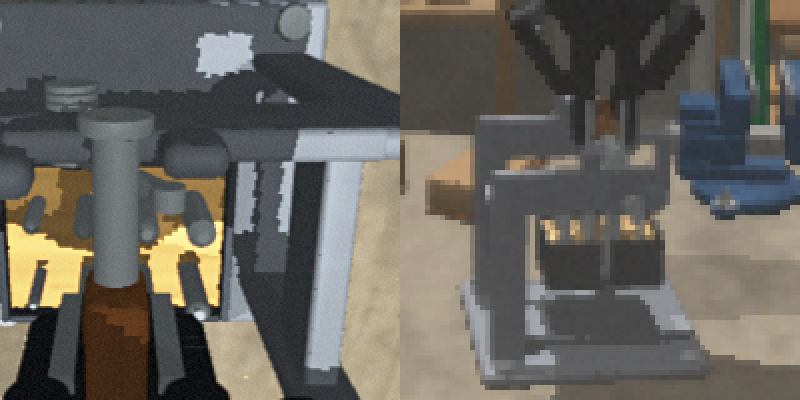

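>>> carry_out --targets '[255, 0, 0, 3, 0, 255, 0, 0, 5, 0, 255, 0, 0, 5, 0, 255, 0, 0, 5, 0, 255, 0, 0, 5, 0, 255, 0, 0, 5, 0, 255, 0, 0, 7, 0, 255, 0, 0, 9, 0, 255, 0, 0, 11, 0, 255, 0, 0, 12, 0, 255, 0, 0, 12, 0, 255, 0, 0, 12, 0, 255, 0, 0, 12, 0, 255, 0, 0, 12, 0, 255, 0, 0, 12, 0, 255, 0, 0, 12, 0, 255, 0, 0, 8, 0, 255, 0, 0, 4, 0, 255, 0, 0, 0, 0]'

```text
t: 6.85
eef_pos: [0.5609, -0.2207, 0.29]
tool_rot: [0.0, 0.648, 0.762, 0.0]
contact_force: [-0.5, -1.5, -3.9]
gripper_width: 0.152
grasp_force: 49.1
```

```bash
python3 - <<'E'
from station import bot, imaging
from h import *
o=bot.get_obs();print(o['t'],o['eef_pos'],o['contact_force'],o['torque'])
d=imaging.read_camera('wrist');e=imaging.read_camera('side')
a=cv2.resize(d['frame'],(533,400),interpolation=3)
b=cv2.resize(e['frame'][100:220,225:305],(267,400),interpolation=3)
cv2.imwrite('pics/k2.png',np.hstack([a,b])[:,:,::-1])
E
```

```text
6.85 [ 0.56090325 -0.22067447  0.29003252] [-0.51681419 -1.53317695 -3.92655862] [ 0.03156522  0.00683706 -0.0166131 ]
```

View pics/k2.png

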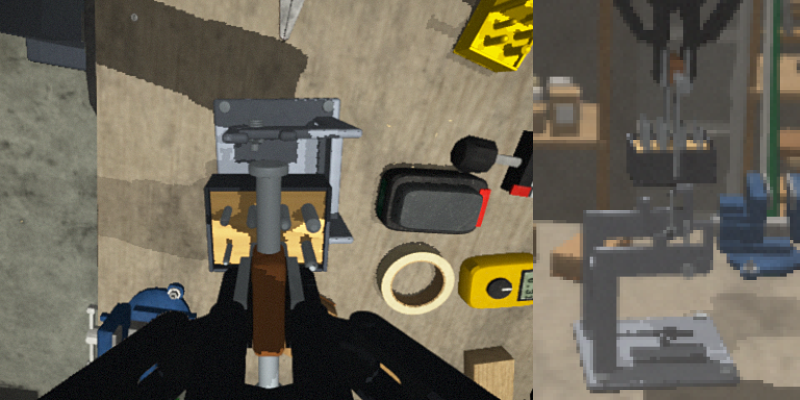

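The caddy is free and level above the stand, and the keepers look shut behind the noses. Next I'll carry it to the rest.

>>> carry_out --targets '[255, -2.5, 10, 0, 0, 255, -2.5, 20, 0, 0, 255, -2.5, 25, 0, 0, 255, -2.5, 25, 0, 0, 255, -2.5, 25, 0, 0, 255, -2.5, 25, 0, 0, 255, -2.5, 25, 0, -0.4, 255, -2.5, 25, 0, -0.4, 255, -2.5, 25, 0, 0, 255, -2.5, 25, 0, 0, 255, -2.5, 25, 0, 0, 255, -2.5, 25, 0, 0, 255, -2.5, 25, 0, 0, 255, -2.5, 25, 0, 0, 255, -2.5, 25, 0, 0, 255, -2.5, 25, 0, 0, 255, -2.5, 20, 0, 0, 255, -2.5, 15, 0, 0, 255, -0.8, 9.7, 0, 0, 255, 0, 0, 0, 0]'

```text
t: 8.95
eef_pos: [0.5139, 0.2059, 0.2894]
tool_rot: [-0.0, 0.652, 0.758, 0.0]
contact_force: [0.4, -0.0, -3.5]
gripper_width: 0.156
grasp_force: 49.1
```

```bash
python3 - <<'E'
from station import bot, imaging
from h import *
from scipy.spatial.transform import Rotation as Ro
o=bot.get_obs();d=imaging.read_camera('wrist')
q=o['tool_rot'];T=np.eye(4);T[:3,:3]=Ro.from_quat([q[1],q[2],q[3],q[0]]).as_matrix();T[:3,3]=o['eef_pos']
d['pose']=T@d['tool_from_camera'];pickle.dump(d,open('w2.pkl','wb'))
print(o['t'],o['eef_pos'],np.degrees(np.arctan2(T[1,1],T[0,1])))
cv2.imwrite('pics/w2.png',cv2.resize(d['frame'][:,:,::-1],(800,600),interpolation=cv2.INTER_CUBIC))
E
```

```text
8.95 [0.51393508 0.20585304 0.28937507] 8.581655120863692
```

View pics/w2.png

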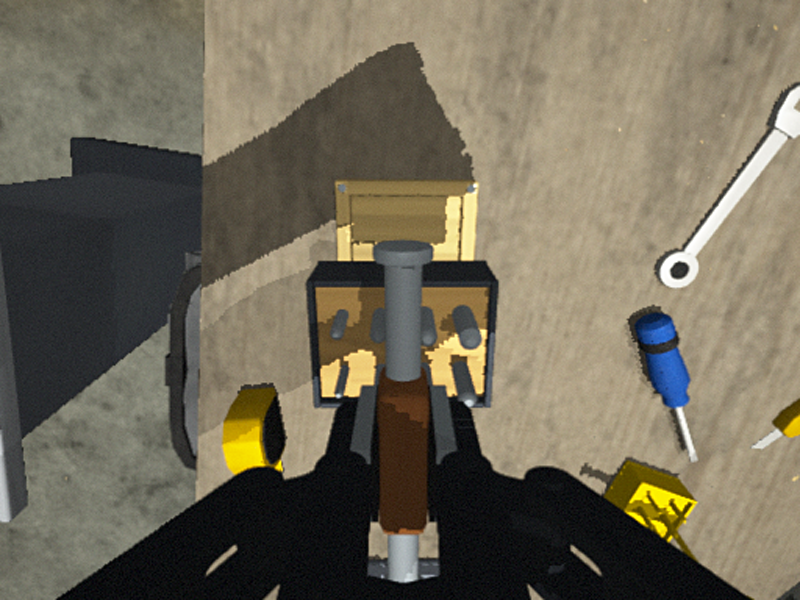

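The rest's far rim corners show at (335,181) and (478,181), and the tin's far rim corners at about (308,285) and (497,285).

```bash
python3 - <<'E'
from h import *
d=pickle.load(open('w2.pkl','rb'));k=.64
g=lambda u,v,z:atz(d,(u+.5)*k-.5,(v+.5)*k-.5,z)
def mid(a,b,half,n):
    v=(a-b)[:2];L=np.hypot(*v);e=v/L;c=(a+b)[:2]/2+half*np.array([e[1],-e[0]]);print(n,c,L,np.degrees(np.arctan2(e[1],e[0])),c-d_e)
d_e=np.array([.5139,.2059])
mid(g(478.5,181,.018),g(335,181,.018),.048,'rest')
mid(g(497,285,.233),g(308,285,.233),.030,'tin')
a,b=g(404,378,.3035),g(404,532,.3035);print(a,b,(a+b)/2)
E
```

```text
rest [0.51718126 0.20734768] 0.11500990801415198 8.569761048554822 [0.00328126 0.00144768]
tin [0.51476748 0.20239103] 0.0779632797822671 8.577292421498504 [ 0.00086748 -0.00350897]
[0.51176732 0.22575032 0.3035    ] [0.51993285 0.17180194 0.3035    ] [0.51585009 0.19877613 0.3035    ]
```

>>> carry_out --targets '[255, 1, 1.5, -5, 0, 255, 1.3, 1.8, -10, 0, 255, 0, 0, -15, 0, 255, 0, 0, -20, 0, 255, 0, 0, -20, 0, 255, 0, 0, -20, 0, 255, 0, 0, -20, 0, 255, 0, 0, -15, 0, 255, 0, 0, -10, 0, 255, 0, 0, -8, 0, 255, 0, 0, -5, 0, 255, 0, 0, 0, 0, 255, 0, 0, 0, 0]'

```text
t: 10.3
eef_pos: [0.5175, 0.2076, 0.142]
tool_rot: [0.0, 0.653, 0.757, 0.0]
contact_force: [0.1, -0.1, -3.4]
gripper_width: 0.153
grasp_force: 49.1
```

```bash
python3 - <<'E'
from station import bot, imaging
from h import *
o=bot.get_obs();print(o['eef_pos'],o['contact_force'],o['torque'])
d=imaging.read_camera('wrist');e=imaging.read_camera('side')
a=cv2.resize(d['frame'][60:260,150:350],(400,400),interpolation=3)
b=cv2.resize(e['frame'][200:310,230:340],(400,400),interpolation=3)
cv2.imwrite('pics/p1.png',np.hstack([a,b])[:,:,::-1])
E
```

```text
[0.51753684 0.20761918 0.14201839] [ 0.06794207 -0.12537157 -3.40135579] [ 0.05442556 -0.04644657  0.01492362]
```

View pics/p1.png

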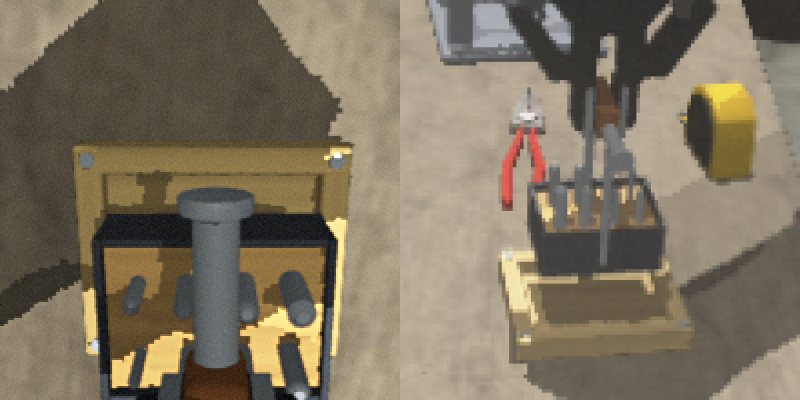

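The tin hangs about 45 mm above the pocket. In the crop its far bottom corners are at about (108,214) and (327,214), and the rest's corners are at (75,147) and (352,146).

```bash
python3 - <<'E'
from h import *
from station import bot
from scipy.spatial.transform import Rotation as Ro
o=bot.get_obs();d=pickle.load(open('w2.pkl','rb'))
q=o['tool_rot'];T=np.eye(4);T[:3,:3]=Ro.from_quat([q[1],q[2],q[3],q[0]]).as_matrix();T[:3,3]=o['eef_pos']
d['pose']=T@d['tool_from_camera']
g=lambda u,v,z:atz(d,150+(u+.5)/2-.5,60+(v+.5)/2-.5,z)
def mid(a,b,half,n):
    v=(a-b)[:2];L=np.hypot(*v);e=v/L;c=(a+b)[:2]/2+half*np.array([e[1],-e[0]]);print(n,c,L,np.degrees(np.arctan2(e[1],e[0])));return c
r=mid(g(352,146,.018),g(75,147,.018),.048,'rest')
t=mid(g(327,214,.051),g(108,214,.051),.03,'tin')
print(r-t)
t=mid(g(337,242,.086),g(95,242,.086),.03,'tinrim');print(r-t)
E
```

```text
rest [0.51748968 0.20776687] 0.11366925793563015 8.597605373446216
tin [0.51916458 0.20579177] 0.08160602439402678 8.381453204852898
[-0.0016749   0.00197511]
tinrim [0.51864167 0.20516702] 0.07779493654276848 8.37799884656103
[-0.00115199  0.00259985]
```

>>> carry_out --targets '[255, -1, 1.5, -4, 0, 255, 0, 0, -8, 0, 255, 0, 0, -8, 0, 255, 0, 0, -8, 0, 255, 0, 0, -5, 0, 255, 0, 0, -3, 0, 255, 0, 0, -2, 0, 255, 0, 0, -1, 0, 255, 0, 0, 0, 0, 255, 0, 0, 0, 0]'

```text
t: 11.4
eef_pos: [0.5164, 0.209, 0.1028]
tool_rot: [0.0, 0.653, 0.757, 0.0]
contact_force: [-0.1, -0.1, -3.8]
gripper_width: 0.153
grasp_force: 49.0
```

>>> carry_out --targets '[255, 0, 0, -1, 0, 255, 0, 0, -1, 0, 255, 0, 0, -0.5, 0, 255, 0, 0, -0.5, 0, 255, 0, 0, 0, 0]'

```text
t: 11.9
eef_pos: [0.5162, 0.2088, 0.0994]
tool_rot: [-0.0, 0.653, 0.757, -0.0]
contact_force: [-0.2, -0.4, -4.2]
gripper_width: 0.155
grasp_force: 49.1
```

>>> carry_out --targets '[255, 0, 0, -0.5, 0, 255, 0, 0, -0.5, 0, 255, 0, 0, -0.5, 0, 255, 0, 0, 0, 0]'

```text
t: 12.3
eef_pos: [0.5161, 0.2088, 0.0979]
tool_rot: [-0.0, 0.653, 0.757, -0.0]
contact_force: [-0.3, -0.0, -4.2]
gripper_width: 0.158
grasp_force: 49.1
```

>>> carry_out --targets '[255, 0, 0, -0.5, 0, 255, 0, 0, -0.5, 0, 255, 0, 0, -0.5, 0, 255, 0, 0, 0, 0]'

```text
t: 12.7
eef_pos: [0.5162, 0.209, 0.0972]
tool_rot: [0.0, 0.653, 0.757, -0.0]
contact_force: [-2.8, -1.2, 4.3]
gripper_width: 0.155
grasp_force: 50.3
```

Contact came at the predicted seated height, so I'll release and back off.

>>> carry_out --targets '[245, 0, 0, 0.3, 0, 220, 0, 0, 0, 0, 180, 0, 0, 0, 0, 120, 0, 0, 0, 0, 120, 0, 0, 0, 0, 120, 0, 0, 0, 0, 120, 0, 0, 5, 0, 120, 0, 0, 15, 0, 120, 0, 0, 25, 0, 120, 0, 0, 30, 0, 120, 0, 0, 30, 0, 120, 0, 0, 30, 0, 120, 0, 0, 20, 0, 120, 0, 0, 0, 0]'

```text
t: 14.1
eef_pos: [0.5178, 0.2102, 0.2563]
tool_rot: [0.002, 0.653, 0.757, 0.003]
contact_force: [1.2, 0.3, 0.4]
gripper_width: 0.536
grasp_force: 0.0
```

```bash
python3 - <<'E'
from station import bot, imaging
from h import *
o=bot.get_obs();print(o['t'],o['eef_pos'],o['contact_force'],o['gripper_width'])
d=imaging.read_camera('wrist');e=imaging.read_camera('side')
a=cv2.resize(d['frame'][80:280,150:350],(400,400),interpolation=3)
b=cv2.resize(e['frame'][150:310,210:370],(400,400),interpolation=3)
cv2.imwrite('pics/p2.png',np.hstack([a,b])[:,:,::-1])
E
```

```text
14.1 [0.51777569 0.21017999 0.25634748] [1.23391729 0.3470453  0.40597073] 0.5362832148617747
```

View pics/p2.png

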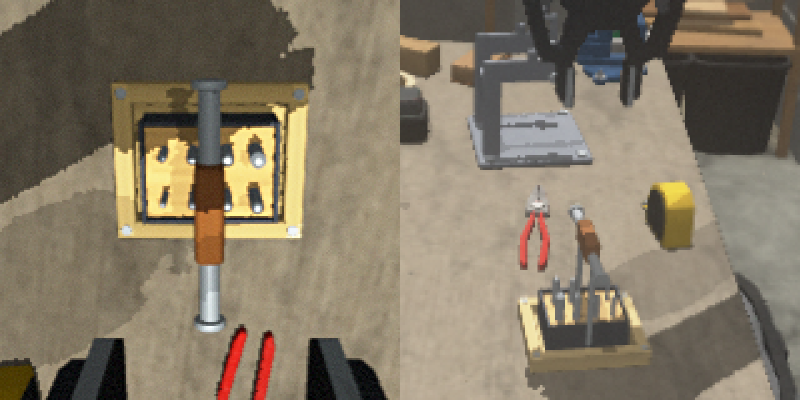

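The caddy sits upright inside the pocket with a gap on all sides, the gripper is clear, and the bystanders haven't moved.

```bash
python3 -c "
from station import bot
print(bot.hand_in())"
```

```text
the job is handed in; nothing more can be done
None
```

The caddy is off the hooks and upright in the plywood rest's pocket, with the gripper clear; I handed the job in at about 14 s, and in the pictures the keepers looked shut after the lift and the pliers and tape unmoved.

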